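# Load the steamer and hover its lid over the saucepan

### The job

Load the steamer on the hob: lower the small steamer basket into the saucepan so it stands flat on the bottom, let go, then stand the white custard cup upright inside the basket and let go. Then carry the steel lid over the spice rack and finish still holding it about 15 mm above the saucepan's rim, level, centred and touching nothing but the gripper, with its black strap handle in line with the saucepan's long handle so the straining holes are over the pouring lips. Set the parts down gently rather than dropping them, never let the lid knock the saucepan, and leave the saucepan and everything else where they are.

Things in the scene. Friction and masses are not known exactly. Their poses are not given: they have to be found in the camera images.
- pot: dark steel saucepan on the hob's front burner, loose, 0.95 kg, its underside 42 mm above the worktop. Round, 190 mm outside, 182 inside, 100 high, floor 4 mm thick. Origin: centre of underside, z up. Long grey handle along its +x, out to 243 mm from the axis, 78 to 94 mm up. Pouring lips: small flares on the rim at +y and -y, to 105 mm from the axis
- pot_rim (a point): centre of the saucepan's mouth, level with the top of its rim, 100 mm above its origin
- basket: round aluminium steamer basket, 104 mm outside at the rim, 92 at the foot, wall 42 mm high, 4 mm thick, floor 4 mm; 0.2 kg, on the worktop. Two upright orange ears on the rim at +y and -y, centred 50 mm from the axis, 36 mm wide (x), 9 thick (y), 34 to 78 mm above the origin: pinch one across its thickness. Origin: centre of underside, z up
- cup: white ceramic custard cup without handle, 70 mm high, 56 mm outside diameter at the rim tapering to 48 mm at the foot, wall 4 mm. Origin: centre of its underside, z up. About 0.13 kg. Starts upright on the worktop left of the spice rack
- lid: round steel lid, 192 mm diameter, right way up on the worktop, 0.3 kg. Origin: centre of its flat underside, z up. Domed, 16 mm high at the middle. Black strap handle along its x over the centre: bar 80 mm long, 16 wide (y), 48 to 64 mm above the origin, posts 33 mm either side, free below between them. Straining holes near the edge at +y and -y
- rack: fixed wooden open spice rack between the worktop's left half and the hob, 280 mm long (x) by 66 mm by 45 mm high. Origin: centre of its underside. With the jars in it, it reaches about 105 mm above the worktop
- pan: black frying pan on the rear burner, 210 mm diameter, 42 mm deep, its handle along its +x out to 260 mm; origin: centre of its underside, 42 mm above the worktop. Leave alone
- jar0: spice jar with red cap standing in the rack, 46 mm diameter, 98 mm high; origin: centre of its underside. Leave alone
- jar1: the same, yellow cap. Leave alone
- jar2: the same, green cap. Leave alone
- lemon: lemon on the chopping board beyond, 88 mm long, 60 mm high; origin: its underside. Leave alone
- onion: red onion on the chopping board, 76 mm diameter, 78 mm high; origin: its underside. Leave alone
- chilli: red chilli on the chopping board, about 100 mm long; origin: its underside. Leave alone
Not all that is in view belongs to the job. Several things have the shape of the lid; the one meant has the colours described above.

How it is judged:
On the way, in this order (a step that is already met when the one before it is completed fails the run):
1. the basket stands flat on the saucepan's floor, released (horizontal distance between basket and pot below 0.035 m and z of basket in the frame of pot between 0.001 and 0.009 m and angle between basket's own z axis and vertical below 0.1 rad and contact force between basket and the fingers below 0.1 N and linear speed of basket below 0.03 m/s), for 0.2 s.
2. the cup stands upright in the basket, released, the basket still in the saucepan (horizontal distance between basket and pot below 0.035 m and z of basket in the frame of pot between 0.001 and 0.009 m and angle between basket's own z axis and vertical below 0.1 rad and horizontal distance between cup and basket below 0.024 m and z of cup in the frame of basket between 0.001 and 0.009 m and angle between cup's own z axis and vertical below 0.12 rad and contact force between cup and the fingers below 0.1 N and linear speed of cup below 0.03 m/s), for 0.2 s.
3. the lid passes over the spice rack, above the jars (height (world z) of lid above 0.108 m and y of lid in the frame of rack between -0.1 and 0.1 m and x of lid in the frame of rack between -0.23 and 0.23 m), for 0.05 s.
At the end, for the whole second after the job is handed in: Gripper holds the lid at rest, 5 to 30 mm above the saucepan's rim, within 12 mm of centred, 0.15 rad of in line with its handle, tilt under 0.08 rad, touching no vessel; basket flat on the saucepan's floor within 35 mm of its axis, cup upright in it within 24 mm; saucepan standing on its burner (horizontal distance between basket and pot below 0.035 m and z of basket in the frame of pot between 0.001 and 0.009 m and angle between each of basket, pot's own z axis and vertical below 0.1 rad and horizontal distance between cup and basket below 0.024 m and z of cup in the frame of basket between 0.001 and 0.009 m and angle between cup's own z axis and vertical below 0.12 rad and z of lid in the frame of pot_rim between 0.005 and 0.03 m and horizontal distance between lid and pot_rim below 0.012 m and angle between the x axis of lid and the x axis of pot, either way round below 0.15 rad and angle between lid's own z axis and vertical below 0.08 rad and linear speed of lid below 0.03 m/s and contact force between lid and the fingers above 1 N and contact force between lid and pot below 0.05 N and contact force between lid and basket below 0.05 N and contact force between lid and cup below 0.05 N and height (world z) of pot above 0.037 m); the arm keeps its last pose, push and grip.
It fails at once if the lid knocks the saucepan (more than 1 N) (contact force between lid and pot above 1 N).
It fails at once if the saucepan is shifted more than 25 mm (distance of pot from where it was at the start of the episode above 0.025 m).
It fails at once if the frying pan, a jar or a vegetable is shifted more than 25 mm (distance of any of pan, jar0, jar1, jar2, lemon, onion, chilli from where it was at the start of the episode above 0.025 m).
It fails at once if the basket, the cup or the lid is dropped (falls free faster than 0.6 m/s) ((linear speed of basket above 0.6 m/s and contact force between basket and the fingers below 0.01 N) or (linear speed of cup above 0.6 m/s and contact force between cup and the fingers below 0.01 N) or (linear speed of lid above 0.6 m/s and contact force between lid and the fingers below 0.01 N)).
It also fails if it takes over 72 s, if anything falls off the work surface, if the arm or the gripper's body presses on something with over 40 N, if the wrist force passes 120 N, or if a joint passes its speed limit or range.

### The arm

A 7-joint arm with a two-finger parallel gripper is mounted at the origin on the work surface. World frame = base frame: x ahead of the robot, y to its left, z up, the work surface at z = 0. Lengths are in m, angles in rad, forces in N, time in s.
With the tool pointing down it reaches from about 0.425 to 0.925 m from the base axis. Payload 6.8 kg.
Tool frame: the origin (TCP) lies on the centre line of the jaws, within the pads' length; the fingertips stand 25 mm ahead of it and the grasp point (between the pads) lies 6 mm ahead of it; z points along the fingers, y is the line along which they close (so a half turn about z gives the same grasp; the last joint's range is limited). The gripper opens to 85 mm and grips with 20 to 120 N. Pads are 22 mm wide; open, the fingers measure 114 mm over their backs; the gripper's body (76 mm by 85 mm) begins 54 mm behind the grasp point. The pads swing forward as they close: fully open they stand 13 mm farther back than shut.
Start: joints at [-1.406, 0.477, 0.022, 1.555, -0.011, 1.109, -0.083], TCP at [0.182, 0.65, 0.256] pointing down, gripper open.
Joint ranges: [-2.96, 2.96], [-0.34, 2.1], [-1.41, 1.46], [0.24, 2.44], [-1.37, 4.51], [0.17, 1.92], [-2.96, 2.96]. Speed limits (rad/s): [2.39, 2.39, 3.14, 3.14, 3.14, 3.14, 3.14].

### API

Orientations are given as a rotation vector (axis times angle).
In Python, from bench import status, imaging, workorder gives the robot as it stands.
- The arm moves only by the tool send_rows, never from a script. Its argument "steps" is a list of rows, each an object of numbers: "dx", "dy", "dz": the shift along the tool's x, y, z in cm; "yaw": the turn about the tool's z in degrees; "gripper": the opening, from 0 (shut) to 1 (fully open). A call has 1 to 5 rows; each row is the pose to reach, as a shift and turn from the pose commanded when the call began, along the tool's axes at that moment; what a row does not reach only later rows make up. A row lasts 1/8 s, in which the tool goes at most 62.5 mm and 10.7 degrees, less where a joint would pass 70% of its speed; a pose out of reach is approached as far as the arm can. A call with a gripper value outside its range is refused whole. The fingers move at their own pace and stop on an object; "force" is the grip in N (left out, the last holds). Time passes only in rows, so rows that repeat a pose let the fingers close. It gives the time, the measured TCP pose, the force, the opening and the grip force at its end, in the units of the state.
- status.get_obs(): the state, without advancing time (a new reading comes with each control period).
- imaging.grab_frame(name): name is "side" or "top" or "wrist"; returns a dict with "color" (384x512x3 uint8, red, green, blue), "depth" (384x512 float32, m along the optical axis (not along the pixel's ray), 0 where there is no reading), "K" (3x3 intrinsics, pixels), "R" (3x3) and "t" (3): a world point X has camera coordinates R X + t. Camera axes: x right, y down, z forward; pixel columns grow to the right and rows downward; lengths in m; the calibration is good to about 2 mm. A picture is of the moment at which its call begins.
- workorder.hand_in(): hands the job in; it is judged then, once.
The state is a dict: "clock": time; "joints": joint angles; "qvel": joint speeds; "tau": joint torques, N m; "tcp_pos": TCP position; "orientation": TCP orientation; "contact_force": force on the tool from outside, world axes, zero at the start; "moment": the same for the moment, N m; "grip_width": finger opening in m; "gripper_force": force on a finger pad.
Only numpy, scipy, OpenCV 4.12 (cv2) and the standard library are available. Lean on these libraries where they do the work, as an engineer would, in place of code of your own. Each camera call takes 0.05 s, during which the arm holds its last target. There are 200 camera calls.

## Working session

There is one attempt and no reset: what is moved stays moved. The work goes in short steps, Python scripts to look and compute and a tool call to move; the robot and the scene stay as the last step left them, time stands still between calls to the robot, and variables do not carry over. Pictures are saved under pics/ and viewed, at most 12 in all, crops included, and the job is handed in when it is done.

Besides the shell and the picture viewer there is one more tool, called after "Request:" as name(argument=value, ...), one argument or row to a line, values as JSON. send_rows: Moves the arm, as the interface text tells. Its arguments: {"type":"object","properties":{"steps":{"type":"array"},"force":{"type":"number"}},"required":["steps"]}

```bash
mkdir -p pics
cat > h.py <<'E'
import numpy as np, cv2
from bench import status, imaging
def grab(n):
    f=imaging.grab_frame(n); np.savez(f'{n}.npz',**f); return f
def world(f):
    d=f['depth']; v,u=np.indices(d.shape); K=f['K']
    c=np.stack([(u-K[0,2])/K[0,0]*d,(v-K[1,2])/K[1,1]*d,d],-1)
    return (c-f['t'])@f['R']
def save(f,name): cv2.imwrite(f'pics/{name}.png',cv2.cvtColor(f['color'],cv2.COLOR_RGB2BGR))
E
python3 - <<'E'
from h import *
for n in('top','side'):
    f=grab(n); save(f,n+'0'); print(n,f['K'][0,0],-f['R'].T@f['t'], f['R'])
print(status.get_obs())
E
```

```text
top 491.08625337679456 [0.35537059 0.10563273 1.35549128] [[-0.01200673 -0.99991751 -0.0045626 ]
 [-0.99295153  0.0124609  -0.11786431]
 [ 0.11791144  0.00311527 -0.99301923]]
side 407.91441616461094 [-0.06476948 -0.6620739   0.96293278] [[ 0.82315391 -0.56780574  0.0037797 ]
 [-0.37928627 -0.55478461 -0.74051061]
 [ 0.42256309  0.60812062 -0.67203404]]
{'clock': 0.1, 'joints': array([-1.40610482,  0.47771949,  0.02234044,  1.556385  , -0.01151373,
        1.10924751, -0.08308721]), 'qvel': array([-3.10115589e-04, -7.74419511e-04,  1.46503796e-03, -1.54292121e-03,
        3.27176734e-06, -2.31565244e-04,  1.06082582e-03]), 'tau': array([ 3.58159530e-03, -5.97764075e+01,  1.61343031e+00, -2.81959820e+01,
        1.28064890e-02,  5.01237242e-03, -2.64070246e-05]), 'tcp_pos': array([0.1817289 , 0.6495623 , 0.25540777]), 'orientation': array([-4.27112386e-01, -3.11230431e+00,  2.55590694e-03]), 'contact_force': array([-0.67416123,  0.38788306, -0.40874011]), 'moment': array([-0.02831943, -0.06299974, -0.028979  ]), 'gripper_force': 0.0, 'grip_width': 0.08509843999208219}
```

View pics/top0.png

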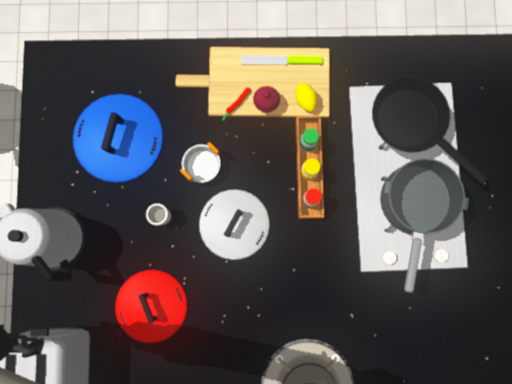

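View pics/side0.png

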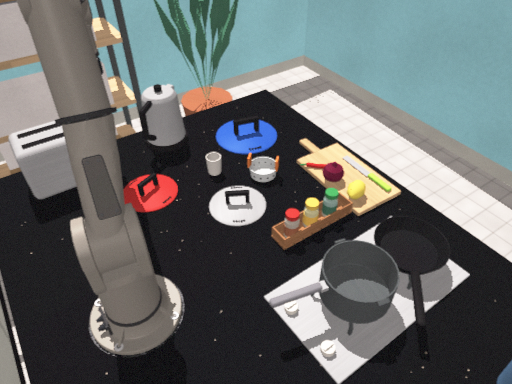

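Top view: lid candidates are blue (117,137), red (151,305) and bare steel with a black strap (234,224). The steel one matches the description. The basket is at (201,163) with orange ears at (212,149) and (185,175), the cup at (157,214; the kettle at (40,237) is not it), and the pot at (423,197) with its grey handle towards (410,290). The side view agrees. Next I'll measure these and crop the choice.

```bash
cat > m.py <<'E'
from h import *
def circ(P):
    A=np.c_[2*P[:,:2],np.ones(len(P))]; s=np.linalg.lstsq(A,(P[:,:2]**2).sum(1),rcond=None)[0]
    return s[:2].round(4), np.sqrt(s[2]+s[0]**2+s[1]**2).round(4)
def near(W,px,r):
    p=W[px[1],px[0]]; return np.hypot(W[...,0]-p[0],W[...,1]-p[1])<r
def rng(m,z0,z1,W): return m&(W[...,2]>z0)&(W[...,2]<z1)
def rect(P):
    (c,s,a)=cv2.minAreaRect((P[:,:2]*1000).astype(np.float32)); 
    d=P[:,:2]-P[:,:2].mean(0); w,v=np.linalg.eigh(d.T@d); return np.round(c,1),np.round(s,1),round(a,1),'pca deg',np.degrees(np.arctan2(v[1,1],v[0,1])).round(1)
E
python3 - <<'E'
from m import *
f=dict(np.load('top.npz')); W=world(f); c=f['color'].astype(int); u=np.indices(c.shape[:2])[1]; v=np.indices(c.shape[:2])[0]
box=lambda a,b,x,y:(u>=a)&(u<=x)&(v>=b)&(v<=y)
# lid
b=box(190,180,280,270)
m=rng(b,0.044,0.08,W); print('lid bar',m.sum(),np.median(W[m][:,2]),W[m].mean(0),rect(W[m]))
m=b&(W[...,2]>0.004)&(W[...,2]<.02); e=m&~cv2.erode(m.astype(np.uint8),np.ones((3,3))).astype(bool)
P=W[m]; h=cv2.convexHull((P[:,:2]*1e3).astype(np.float32))[:,0]/1e3; print('lid circ',circ(h), np.percentile(P[:,2],[5,50,95]))
# basket
b=box(170,135,230,190); o=b&(c[...,0]>180)&(c[...,2]<90)&(W[...,2]>.05)
n,l=cv2.connectedComponents(o.astype(np.uint8))
for i in range(1,n):
    m=l==i
    if m.sum()>8: print('ear',m.sum(),W[m].mean(0),W[m][:,2].max(),rect(W[m&(W[...,2]>.068)]))
m=rng(b,.034,.05,W)&~o; h=cv2.convexHull((W[m][:,:2]*1e3).astype(np.float32))[:,0]/1e3; print('basket rim',circ(h),W[m][:,2].mean())
b=box(138,197,178,232); m=rng(b,.06,.08,W); print('cup',circ(cv2.convexHull((W[m][:,:2]*1e3).astype(np.float32))[:,0]/1e3),m.sum(),W[m][:,2].max())
b=box(370,150,475,245); m=rng(b,.135,.15,W); P=W[m]; x=circ(P); print('pot',x,m.sum(),np.median(P[:,2]))
P=P[abs(np.hypot(*(P[:,:2]-x[0]).T)-x[1])<.006]; print(circ(P))
b=box(395,240,425,295); m=rng(b,.11,.145,W); print('pothandle',m.sum(),W[m].mean(0),rect(W[m]))
for nm,q in (('r',(313,197)),('y',(311,168)),('g',(310,138))): print(nm,W[q[1],q[0]])
b=box(290,110,330,225); print('rack max z',W[b][:,2].max())
cv2.imwrite('pics/crop.png',cv2.cvtColor(cv2.resize(f['color'][130:270,140:280],None,fx=4,fy=4),cv2.COLOR_RGB2BGR))
E
```

```text
lid bar 195 0.06161497896473507 [0.43797379 0.19468801 0.0615645 ] (array([491.4, 226.6]), array([181.8,  72.3]), 32.0, 'pca deg', np.float64(-161.7))
lid circ (array([0.427 , 0.1895]), np.float64(0.1504)) [0.0046384  0.00999543 0.01665584]
ear 48 [0.63255123 0.24343668 0.07501143] 0.08092851177543356 (array([633.2, 243.8]), array([33.7,  7.7]), 44.3, 'pca deg', np.float64(-136.0))
ear 42 [0.56215543 0.31383739 0.07640656] 0.08313828653327522 (array([563.8, 314.7]), array([36.6,  7.5]), 44.6, 'pca deg', np.float64(45.9))
basket rim (array([0.5983, 0.2789]), np.float64(0.0516)) 0.04032569493849013
cup (array([0.4591, 0.3909]), np.float64(0.0275)) 118 0.07504890162170721
pot (array([ 0.4883, -0.2946]), np.float64(0.0948)) 582 0.13997440839110947
(array([ 0.491 , -0.2951]), np.float64(0.0933))
pothandle 492 [ 0.31896925 -0.25551531  0.13349387] (array([ 319.3, -257. ]), array([ 23.6, 130.6]), 77.1, 'pca deg', np.float64(167.1))
r [ 0.49414129 -0.01770349  0.10212348]
y [ 0.56988806 -0.01448767  0.10057765]
g [ 0.64965337 -0.01393693  0.09849546]
rack max z 1.3554912819661484
```

View pics/crop.png

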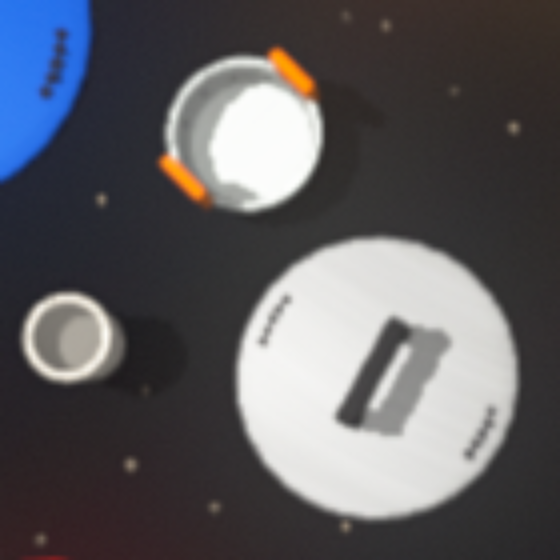

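The crop shows the bare-metal lid with a black strap from crop (346,418) to (400,325), so its bar runs at about -30° in world. The basket's orange ears are at crop (290,72) and (187,180), and the white cup is at (68,337). The choice is confirmed. I'll refine the lid and write the move helper.

```bash
cat >> h.py <<'E'
from scipy.spatial.transform import Rotation as Ro
def go(x,y,z,az=None):
    "az: wanted world azimuth of tool y, deg"
    s=status.get_obs(); R=Ro.from_rotvec(s['orientation']).as_matrix(); d=R.T@(np.array([x,y,z])-s['tcp_pos'])*100
    a=np.degrees(np.arctan2(R[1,1],R[0,1])); yaw=0 if az is None else ((a-az+180)%360-180)
    print('t',round(s['clock'],2),'tcp',s['tcp_pos'].round(4),'az',a.round(1),'tilt',R[2].round(3),'w',round(s['grip_width'],4),'F',round(s['gripper_force'],1),s['contact_force'].round(1),'j',s['joints'].round(2))
    print('-> dx %.2f dy %.2f dz %.2f yaw %.1f'%(*d,yaw))
E
python3 - <<'E'
from m import *
from h import go
f=dict(np.load('top.npz')); W=world(f); c=f['color'].astype(int); v,u=np.indices(c.shape[:2])
box=lambda a,b,x,y:(u>=a)&(u<=x)&(v>=b)&(v<=y)
b=box(192,182,278,268)
K,R,t=f['K'],f['R'],f['t']
def atz(uv,z):
    r=np.c_[(uv-[K[0,2],K[1,2]])/[K[0,0],K[1,1]],np.ones(len(uv))]@R; C=-R.T@t; return C+r*((z-C[2])/r[:,2])[:,None]
m=(b&(c.min(-1)>110)).astype(np.uint8); n,l,st,_=cv2.connectedComponentsWithStats(m); k=1+st[1:,4].argmax()
h=cv2.convexHull(np.argwhere(l==k)[:,::-1].astype(np.float32))[:,0]; print('lid',circ(atz(h,.003)))
m=b&(c.max(-1)<70)&box(215,195,260,250)&(W[...,2]>.035)&(W[...,2]<.075); print('bar',m.sum(),rect(W[m]),W[m].mean(0)); print('bar by px',rect(atz(np.argwhere(m)[:,::-1].astype(float),.063)))
x=W[(l==k)&(W[...,2]>0)&(W[...,2]<.03)]; print(x[:,2].mean())
m=b&0
b=box(375,70,450,150); m=b&(W[...,2]>.07)&(W[...,2]<.1); print('pan',circ(W[m]))
go(.633,.2435,.12,-45)
E
```

```text
lid (array([0.4338, 0.1928]), np.float64(0.097))
bar 58 (array([432.3, 190.1]), array([10.6, 70.7]), 60.7, 'pca deg', np.float64(153.0)) [0.43873074 0.18617933 0.06292133]
bar by px (array([432.1, 190. ]), array([10.6, 70.6]), 61.0, 'pca deg', np.float64(153.0))
0.009635437863282574
pan (array([ 0.7117, -0.2871]), np.float64(0.101))
t 0.1 tcp [0.1817 0.6496 0.2554] az 74.4 tilt [-0.    -0.002 -1.   ] w 0.0851 F 0.0 [-0.7  0.4 -0.4] j [-1.41  0.48  0.02  1.56 -0.01  1.11 -0.08]
-> dx -54.40 dy -26.93 dz 13.59 yaw 119.4
```

Request:
send_rows(
  steps=[
    {"dx":-5,"dy":-2.5,"yaw":10},
    {"dx":-10,"dy":-5,"yaw":20},
    {"dx":-16,"dy":-8,"yaw":30},
    {"dx":-21,"dy":-10,"yaw":40},
    {"dx":-26,"dy":-13,"yaw":50},
  ],
)

```text
validation failed for argument at $.st...
```

```bash
python3 -c "
from h import *
go(.633,.2435,.2,-45)"
```

```text
t 0.1 tcp [0.1817 0.6496 0.2554] az 74.4 tilt [-0.    -0.002 -1.   ] w 0.0851 F 0.0 [-0.7  0.4 -0.4] j [-1.41  0.48  0.02  1.56 -0.01  1.11 -0.08]
-> dx -54.40 dy -26.94 dz 5.59 yaw 119.4
```

The call was refused, and missing keys are the likely cause, so I'll give every key.

Request:
send_rows(
  steps=[
    {"dx":-5,"dy":-2.5,"dz":0,"yaw":10,"gripper":1},
    {"dx":-10,"dy":-5,"dz":0,"yaw":20,"gripper":1},
    {"dx":-16,"dy":-8,"dz":0,"yaw":30,"gripper":1},
    {"dx":-21,"dy":-10,"dz":0,"yaw":40,"gripper":1},
    {"dx":-26,"dy":-13,"dz":0,"yaw":50,"gripper":1},
  ],
)

```text
clock: 0.72
tcp_pos: [0.3986, 0.4534, 0.2561]
orientation: [1.71, 2.635, -0.0]
contact_force: [0.5, 0.5, 0.9]
grip_width: 0.0853
gripper_force: 0.0
```

```bash
python3 -c "
from h import *
go(.633,.2435,.2,-45)"
```

```text
t 0.72 tcp [0.3986 0.4534 0.2561] az 24.0 tilt [-0.  0. -1.] w 0.0853 F 0.0 [0.5 0.5 0.9] j [-1.17  0.37  0.28  1.75 -0.11  1.04 -0.43]
-> dx -28.71 dy 12.86 dz 5.61 yaw 69.0
```

Request:
send_rows(
  steps=[
    {"dx":-5,"dy":2.2,"dz":0,"yaw":10,"gripper":1},
    {"dx":-10,"dy":4.5,"dz":0,"yaw":20,"gripper":1},
    {"dx":-15,"dy":6.7,"dz":0,"yaw":30,"gripper":1},
    {"dx":-20,"dy":9,"dz":1,"yaw":40,"gripper":1},
    {"dx":-25,"dy":11.2,"dz":2,"yaw":50,"gripper":1},
  ],
)

```text
clock: 1.35
tcp_pos: [0.6034, 0.2722, 0.2358]
orientation: [-2.663, -1.666, 0.0]
contact_force: [-0.3, 0.9, 0.7]
grip_width: 0.0852
gripper_force: 0.0
```

```bash
python3 -c "
from h import *
go(.633,.2435,.17,-45)"
```

```text
t 1.35 tcp [0.6034 0.2722 0.2358] az -25.9 tilt [ 0. -0. -1.] w 0.0852 F 0.0 [-0.3  0.9  0.7] j [-0.88  0.51  0.52  1.64 -0.28  1.07 -0.73]
-> dx -1.29 dy 3.92 dz 6.58 yaw 19.1
```

Request:
send_rows(
  steps=[
    {"dx":-0.5,"dy":1.5,"dz":0,"yaw":9.5,"gripper":1},
    {"dx":-1.3,"dy":3.9,"dz":0,"yaw":19,"gripper":1},
    {"dx":-1.3,"dy":3.9,"dz":0,"yaw":19,"gripper":1},
  ],
)

```text
clock: 1.72
tcp_pos: [0.6327, 0.2425, 0.2358]
orientation: [2.898, 1.207, -0.001]
contact_force: [0.0, 0.2, -0.0]
grip_width: 0.0854
gripper_force: 0.0
```

Run:
```python
from m import *
from h import go
f=grab('wrist'); save(f,'w1'); W=world(f); c=f['color'].astype(int)
o=(c[...,0]>150)&(c[...,2]<80)&(W[...,2]>.068)&(W[...,2]<.086)&(f['depth']>0)
n,l=cv2.connectedComponents(o.astype(np.uint8))
for i in range(1,n):
    m=l==i
    if m.sum()>40: print('ear',m.sum(),W[m].mean(0),rect(W[m]))
m=(W[...,2]>.038)&(W[...,2]<.046)&(abs(W[...,0]-.598)<.07)&(abs(W[...,1]-.279)<.07)&(c[...,0]-c[...,2]<50)&(f['depth']>0)
print(m.sum(),circ(W[m]))
go(.633,.2435,.12,-45)
```

```text
ear 200 [0.78792973 0.11021269 0.07714485] (array([787. , 111.3]), array([20.4, 22.7]), 57.1, 'pca deg', np.float64(-141.8))
ear 341 [0.56330823 0.31525563 0.07689375] (array([562.2, 314.8]), array([36.1,  9.2]), 45.0, 'pca deg', np.float64(-135.6))
ear 284 [0.6337409  0.24445725 0.0771112 ] (array([632.5, 243.5]), array([36.1,  8. ]), 44.9, 'pca deg', np.float64(-135.6))
ear 52 [0.7571884  0.11509966 0.07677003] (array([757.4, 114.2]), array([ 4.4, 17. ]), 26.1, 'pca deg', np.float64(123.9))
898 (array([0.5975, 0.2795]), np.float64(0.0492))
t 1.77 tcp [0.6318 0.2442 0.2358] az -44.5 tilt [-0.001  0.    -1.   ] w 0.0851 F 0.0 [-0.6  0.1 -0.8] j [-0.87  0.56  0.6   1.6  -0.34  1.09 -0.95]
-> dx 0.05 dy 0.13 dz 11.58 yaw 0.5
```

View pics/w1.png

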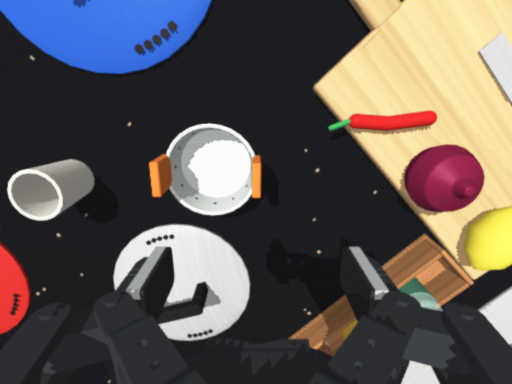

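The wrist view shows the near ear at pixel (256,177) and the far ear at (160,175), and the TCP is over the near one. I'll descend and pinch it.

Request:
send_rows(
  steps=[
    {"dx":0,"dy":0,"dz":5,"yaw":0.5,"gripper":1},
    {"dx":0,"dy":0.1,"dz":10,"yaw":0.5,"gripper":1},
    {"dx":0,"dy":0.1,"dz":14,"yaw":0.5,"gripper":1},
    {"dx":0,"dy":0.1,"dz":17,"yaw":0.5,"gripper":1},
    {"dx":0,"dy":0.1,"dz":17,"yaw":0.5,"gripper":0.4},
  ],
  force=60,
)

```text
clock: 2.4
tcp_pos: [0.6298, 0.2451, 0.0638]
orientation: [-2.9, -1.204, 0.008]
contact_force: [0.2, 0.2, 1.3]
grip_width: 0.0698
gripper_force: 0.0
```

Request:
send_rows(
  steps=[
    {"dx":0,"dy":0,"dz":0,"yaw":0,"gripper":0},
    {"dx":0,"dy":0,"dz":0,"yaw":0,"gripper":0},
    {"dx":0,"dy":0,"dz":0,"yaw":0,"gripper":0},
    {"dx":0,"dy":0,"dz":0,"yaw":0,"gripper":0},
    {"dx":0,"dy":0,"dz":0,"yaw":0,"gripper":0},
  ],
  force=60,
)

```text
clock: 3.02
tcp_pos: [0.6334, 0.2442, 0.0676]
orientation: [-2.904, -1.199, -0.003]
contact_force: [-1.7, -0.9, 7.0]
grip_width: 0.0083
gripper_force: 59.4
```

Request:
send_rows(
  steps=[
    {"dx":0,"dy":0,"dz":-2,"yaw":0,"gripper":0},
    {"dx":0,"dy":0,"dz":-6,"yaw":0,"gripper":0},
    {"dx":0,"dy":0,"dz":-11,"yaw":0,"gripper":0},
    {"dx":0,"dy":0,"dz":-16,"yaw":0,"gripper":0},
    {"dx":0,"dy":0,"dz":-19,"yaw":0,"gripper":0},
  ],
)

```text
clock: 3.65
tcp_pos: [0.6333, 0.2437, 0.2602]
orientation: [-2.904, -1.198, -0.005]
contact_force: [0.0, -0.0, -3.2]
grip_width: 0.0086
gripper_force: 58.7
```

Run:
```python
from m import *
from h import go
go(.518,-.323,.25,-45)
f=grab('side'); save(f,'s1')
```

```text
t 3.65 tcp [0.6333 0.2437 0.2602] az -45.2 tilt [ 0.003  0.001 -1.   ] w 0.0086 F 58.7 [ 0.  -0.  -3.2] j [-0.88  0.54  0.62  1.58 -0.33  1.13 -0.97]
-> dx -48.14 dy 32.06 dz 0.90 yaw -0.2
```

View pics/s1.png

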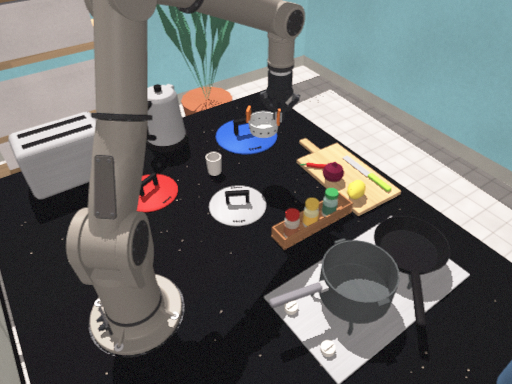

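The side view shows the basket hanging level from the gripper around pixel (263,122), well clear of the worktop. I'll carry it to the pot.

Request:
send_rows(
  steps=[
    {"dx":-3,"dy":2,"dz":0,"yaw":0,"gripper":0},
    {"dx":-7.5,"dy":5,"dz":0,"yaw":0,"gripper":0},
    {"dx":-12,"dy":8,"dz":0,"yaw":0,"gripper":0},
    {"dx":-16.5,"dy":11,"dz":0,"yaw":0,"gripper":0},
    {"dx":-21,"dy":14,"dz":0,"yaw":0,"gripper":0},
  ],
)

```text
clock: 4.32
tcp_pos: [0.5816, -0.0052, 0.2565]
orientation: [-2.904, -1.199, 0.0]
contact_force: [0.9, -0.1, -2.7]
grip_width: 0.0084
gripper_force: 58.7
```

Request:
send_rows(
  steps=[
    {"dx":-4.5,"dy":3,"dz":0,"yaw":0,"gripper":0},
    {"dx":-9,"dy":6,"dz":0,"yaw":0,"gripper":0},
    {"dx":-13.5,"dy":9,"dz":0,"yaw":0,"gripper":0},
    {"dx":-18,"dy":12,"dz":0,"yaw":0,"gripper":0},
    {"dx":-22,"dy":15,"dz":0,"yaw":0,"gripper":0},
  ],
)

```text
clock: 4.95
tcp_pos: [0.5313, -0.2667, 0.2566]
orientation: [-2.904, -1.198, -0.0]
contact_force: [1.4, 0.8, -1.6]
grip_width: 0.0082
gripper_force: 58.7
```

Run:
```python
from m import *
from h import go
go(.518,-.323,.25,-45)
```

```text
t 4.95 tcp [ 0.5313 -0.2667  0.2566] az -45.2 tilt [ 0. -0. -1.] w 0.0082 F 58.7 [ 1.4  0.8 -1.6] j [-0.19  0.41  0.73  1.79 -0.31  1.06 -0.13]
-> dx -4.91 dy 3.06 dz 0.66 yaw -0.2
```

Request:
send_rows(
  steps=[
    {"dx":-2.5,"dy":1.5,"dz":0,"yaw":0,"gripper":0},
    {"dx":-4.9,"dy":3.1,"dz":0,"yaw":0,"gripper":0},
    {"dx":-4.9,"dy":3.1,"dz":0,"yaw":0,"gripper":0},
    {"dx":-4.9,"dy":3.1,"dz":0,"yaw":0,"gripper":0},
  ],
)

```text
clock: 5.45
tcp_pos: [0.5196, -0.3206, 0.2561]
orientation: [-2.903, -1.199, -0.0]
contact_force: [0.2, 0.3, -2.5]
grip_width: 0.0081
gripper_force: 58.7
```

```bash
cat > pot.py <<'E'
from m import *
from scipy.optimize import least_squares
def fit(P,r,c0):
    s=least_squares(lambda c:np.hypot(*(P[:,:2]-c).T)-r,c0,loss='soft_l1',f_scale=.001); return s.x.round(4), np.std(s.fun).round(4)
def pot(n):
    f=grab(n); W=world(f); m=(abs(W[...,2]-.142)<.004)&(f['depth']>0); P=W[m]; d=np.hypot(P[:,0]-.49,P[:,1]+.295)
    P=P[(d>.085)&(d<.102)]
    a=np.degrees(np.arctan2(P[:,1]+.295,P[:,0]-.49)); print(n,'pot',len(P),fit(P,.093,[.49,-.295]),'angles',np.histogram(a,8,(-180,180))[0])
    return f,W
E
python3 - <<'E'
from pot import *
from h import go
for n in('top','wrist'):
    f,W=pot(n); c=f['color'].astype(int); save(f,n+'2')
    o=(c[...,0]>150)&(c[...,2]<80)&(c[...,1]<170)&(abs(W[...,0]-.5)<.15)&(abs(W[...,1]+.3)<.15)&(f['depth']>0)
    k,l=cv2.connectedComponents(o.astype(np.uint8))
    for i in range(1,k):
        if (l==i).sum()>20: print('ear',(l==i).sum(),np.median(W[l==i],0))
go(.518,-.323,.25,-45)
E
```

```text
top pot 272 (array([ 0.4914, -0.2952]), np.float64(0.0025)) angles [11  0  9 49 36 76 48 43]
ear 30 [ 0.52880566 -0.30748904  0.25695023]
ear 116 [ 0.44822651 -0.24745453  0.25560684]
wrist pot 2724 (array([ 0.4891, -0.2953]), np.float64(0.0026)) angles [   0    0  352  459  532 1015  366    0]
ear 1825 [ 0.45416436 -0.24491388  0.26565033]
ear 1523 [ 0.52775813 -0.31144891  0.26555542]
t 5.55 tcp [ 0.5201 -0.3199  0.2561] az -45.0 tilt [ 0.001 -0.001 -1.   ] w 0.0084 F 58.7 [ 0.8  0.3 -2.1] j [-0.08  0.45  0.73  1.75 -0.33  1.07 -0.03]
-> dx -0.37 dy 0.07 dz 0.61 yaw -0.0
```

View pics/wrist2.png

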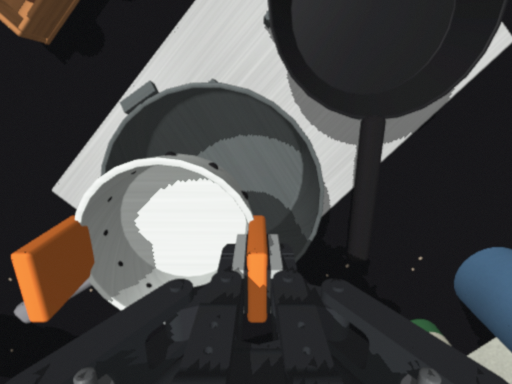

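The wrist view shows the basket level, with the gripped ear at (257,270), hanging inside the pot's mouth outline. I'll lower it.

Request:
send_rows(
  steps=[
    {"dx":-0.2,"dy":0,"dz":4,"yaw":0,"gripper":0},
    {"dx":-0.2,"dy":0,"dz":8,"yaw":0,"gripper":0},
    {"dx":-0.2,"dy":0,"dz":11,"yaw":0,"gripper":0},
    {"dx":-0.2,"dy":0,"dz":13,"yaw":0,"gripper":0},
    {"dx":-0.2,"dy":0,"dz":13.7,"yaw":0,"gripper":0},
  ],
)

```text
clock: 6.18
tcp_pos: [0.5183, -0.322, 0.1184]
orientation: [-2.902, -1.2, 0.001]
contact_force: [0.1, 0.5, -1.4]
grip_width: 0.0082
gripper_force: 58.8
```

Request:
send_rows(
  steps=[
    {"dx":0,"dy":0,"dz":0.2,"yaw":0,"gripper":0},
    {"dx":0,"dy":0,"dz":0.4,"yaw":0,"gripper":0},
    {"dx":0,"dy":0,"dz":0.5,"yaw":0,"gripper":0},
    {"dx":0,"dy":0,"dz":0.5,"yaw":0,"gripper":0},
  ],
)

```text
clock: 6.68
tcp_pos: [0.5184, -0.3229, 0.1147]
orientation: [2.903, 1.199, 0.001]
contact_force: [0.4, -0.3, -1.7]
grip_width: 0.0082
gripper_force: 58.8
```

```bash
python3 -c "
from h import *
go(.518,-.323,.1136,-45)"
```

```text
t 6.67 tcp [ 0.5184 -0.3229  0.1147] az -45.1 tilt [ 0.     0.001 -1.   ] w 0.0082 F 58.8 [ 0.4 -0.3 -1.7] j [ 0.01  0.61  0.61  1.86 -0.47  0.82  0.08]
-> dx -0.03 dy -0.02 dz 0.11 yaw -0.1
```

Request:
send_rows(
  steps=[
    {"dx":0,"dy":0,"dz":0.1,"yaw":0,"gripper":0},
    {"dx":0,"dy":0,"dz":0.15,"yaw":0,"gripper":0},
    {"dx":0,"dy":0,"dz":0.15,"yaw":0,"gripper":0},
  ],
)

```text
clock: 7.05
tcp_pos: [0.5184, -0.3231, 0.1135]
orientation: [2.904, 1.199, 0.001]
contact_force: [-1.3, 0.2, 5.0]
grip_width: 0.0081
gripper_force: 59.9
```

It is on the floor. I'll open partway and rise.

Request:
send_rows(
  steps=[
    {"dx":0,"dy":0,"dz":0,"yaw":0,"gripper":0.2},
    {"dx":0,"dy":0,"dz":0,"yaw":0,"gripper":0.32},
    {"dx":0,"dy":0,"dz":0,"yaw":0,"gripper":0.32},
    {"dx":0,"dy":0,"dz":0,"yaw":0,"gripper":0.32},
    {"dx":0,"dy":0,"dz":0,"yaw":0,"gripper":0.32},
  ],
)

```text
clock: 7.68
tcp_pos: [0.5182, -0.3228, 0.1127]
orientation: [-2.904, -1.199, 0.0]
contact_force: [-0.7, -0.7, -0.4]
grip_width: 0.0277
gripper_force: 0.0
```

Request:
send_rows(
  steps=[
    {"dx":0,"dy":0,"dz":-2,"yaw":0,"gripper":0.32},
    {"dx":0,"dy":0,"dz":-5,"yaw":0,"gripper":0.32},
    {"dx":0,"dy":0,"dz":-9,"yaw":0,"gripper":0.32},
    {"dx":0,"dy":0,"dz":-13,"yaw":0,"gripper":0.5},
    {"dx":0,"dy":0,"dz":-15,"yaw":0,"gripper":1},
  ],
)

```text
clock: 8.3
tcp_pos: [0.5187, -0.3237, 0.2662]
orientation: [2.901, 1.197, 0.005]
contact_force: [-0.6, -0.0, 0.0]
grip_width: 0.0597
gripper_force: 0.0
```

Run:
```python
from pot import *
from h import go
for n in('top','wrist'):
    f,W=pot(n); c=f['color'].astype(int); save(f,n+'3')
    d=np.hypot(W[...,0]-.483,W[...,1]+.288)
    o=(c[...,0]>130)&(c[...,2]<80)&(c[...,1]<170)&(d<.075)&(f['depth']>0)&(W[...,2]>.112)&(W[...,2]<.13)
    k,l=cv2.connectedComponents(o.astype(np.uint8)); E=[]
    for i in range(1,k):
        if (l==i).sum()>15: print('ear',(l==i).sum(),np.median(W[l==i],0),rect(W[l==i]))
    m=(abs(W[...,2]-.088)<.003)&(d<.06)&(d>.04)&(f['depth']>0)&(c[...,0]-c[...,2]<40); print('basket',m.sum(),fit(W[m],.05,[.483,-.288]))
go(.459,.391,.25,45)
```

```text
top pot 287 (array([ 0.4914, -0.2951]), np.float64(0.0023)) angles [18  0 19 43 41 74 47 45]
ear 57 [ 0.51815974 -0.32122022  0.12227999] (array([ 518.9, -321.2]), array([32.8,  8.6]), 42.8, 'pca deg', np.float64(-137.2))
ear 39 [ 0.44620019 -0.25047933  0.12197747] (array([ 446.9, -250.8]), array([34.8,  6.9]), 52.4, 'pca deg', np.float64(48.2))
basket 116 (array([ 0.4839, -0.2876]), np.float64(0.0013))
wrist pot 3867 (array([ 0.4899, -0.2956]), np.float64(0.0026)) angles [176 552 368 425 477 936 493 440]
ear 283 [ 0.44990017 -0.25281669  0.12189391] (array([ 446.9, -252.6]), array([35.9,  9.2]), 44.2, 'pca deg', np.float64(45.4))
ear 95 [ 0.52075367 -0.32411468  0.12289395] (array([ 517.7, -323. ]), array([34.9,  7.7]), 43.8, 'pca deg', np.float64(46.6))
basket 902 (array([ 0.4823, -0.2879]), np.float64(0.0012))
t 8.4 tcp [ 0.5191 -0.3237  0.2655] az -45.1 tilt [ 0.002  0.004 -1.   ] w 0.0737 F 0.0 [ 0.   0.9 -1.1] j [-0.09  0.44  0.74  1.74 -0.33  1.08 -0.03]
-> dx 46.15 dy -54.90 dz 1.41 yaw -90.1
```

View pics/wrist3.png

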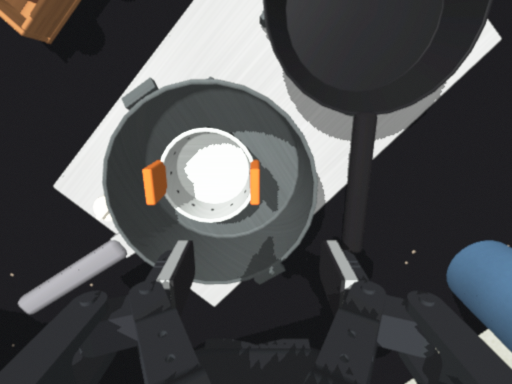

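The wrist view shows the basket flat in the pot at (208,175), ears free. Now to the cup.

Request:
send_rows(
  steps=[
    {"dx":3.5,"dy":-4.2,"dz":0,"yaw":-9,"gripper":1},
    {"dx":7,"dy":-8.4,"dz":0,"yaw":-18,"gripper":1},
    {"dx":10.5,"dy":-12.6,"dz":0,"yaw":-27,"gripper":1},
    {"dx":14,"dy":-16.8,"dz":0,"yaw":-36,"gripper":1},
    {"dx":17.5,"dy":-21,"dz":0,"yaw":-45,"gripper":1},
  ],
)

```text
clock: 9.02
tcp_pos: [0.4929, -0.0486, 0.2617]
orientation: [-2.217, -2.224, 0.002]
contact_force: [0.6, 1.1, 0.7]
grip_width: 0.0853
gripper_force: 0.0
```

```bash
python3 -c "
from h import *
go(.459,.391,.25,45)"
```

```text
t 9.03 tcp [ 0.4929 -0.0486  0.2617] az 0.2 tilt [-0.    -0.002 -1.   ] w 0.0853 F 0.0 [0.6 1.1 0.7] j [-0.49  0.18  0.53  2.   -0.11  0.99  0.09]
-> dx 43.97 dy -3.24 dz 1.17 yaw -44.8
```

Request:
send_rows(
  steps=[
    {"dx":6,"dy":-0.4,"dz":0,"yaw":-9,"gripper":1},
    {"dx":12,"dy":-0.9,"dz":0,"yaw":-18,"gripper":1},
    {"dx":18,"dy":-1.3,"dz":0,"yaw":-27,"gripper":1},
    {"dx":24,"dy":-1.8,"dz":0,"yaw":-36,"gripper":1},
    {"dx":30,"dy":-2.2,"dz":0,"yaw":-45,"gripper":1},
  ],
)

```text
clock: 9.65
tcp_pos: [0.4715, 0.2511, 0.2616]
orientation: [-1.197, -2.903, 0.003]
contact_force: [0.6, -0.4, 0.1]
grip_width: 0.0854
gripper_force: 0.0
```

Run:
```python
from pot import *
from h import go
f=grab('wrist'); W=world(f); d=np.hypot(W[...,0]-.459,W[...,1]-.391); ok=f['depth']>0
m=ok&(d<.04)&(abs(W[...,2]-.070)<.003); print('cup',m.sum(),fit(W[m],.026,[.459,.391]),W[m][:,2].mean())
go(.459,.391,.25,45)
```

```text
cup 758 (array([0.4568, 0.3909]), np.float64(0.0012)) 0.06929349589140792
t 9.7 tcp [0.4696 0.261  0.2615] az 46.1 tilt [ 0.004  0.001 -1.   ] w 0.0857 F 0.0 [-1.   7.5  0. ] j [-0.81  0.25  0.22  1.89 -0.07  1.01  0.25]
-> dx 9.77 dy 8.64 dz 1.20 yaw 1.1
```

Request:
send_rows(
  steps=[
    {"dx":4,"dy":3.4,"dz":0,"yaw":0,"gripper":1},
    {"dx":8,"dy":6.7,"dz":2,"yaw":0,"gripper":1},
    {"dx":10.7,"dy":9,"dz":4,"yaw":0,"gripper":1},
    {"dx":10.7,"dy":9,"dz":6,"yaw":0,"gripper":1},
    {"dx":10.7,"dy":9,"dz":8,"yaw":0,"gripper":1},
  ],
)

```text
clock: 10.32
tcp_pos: [0.46, 0.3886, 0.1804]
orientation: [-1.204, -2.9, 0.004]
contact_force: [0.2, -0.3, 0.6]
grip_width: 0.0856
gripper_force: 0.0
```

Run:
```python
from pot import *
from h import go
f=grab('wrist'); W=world(f); d=np.hypot(W[...,0]-.459,W[...,1]-.391); ok=f['depth']>0
m=ok&(d<.04)&(abs(W[...,2]-.070)<.003); print('cup',m.sum(),fit(W[m],.026,[.459,.391]),W[m][:,2].mean())
go(.458,.391,.065,45)
```

```text
cup 950 (array([0.4568, 0.3918]), np.float64(0.0012)) 0.0692899697063733
t 10.38 tcp [0.4589 0.3872 0.1778] az 44.9 tilt [-0.    -0.007 -1.   ] w 0.0856 F 0.0 [-0.9 -0.  -2. ] j [-0.93  0.44  0.17  1.82 -0.09  0.89  0.06]
-> dx 0.34 dy 0.28 dz 11.28 yaw -0.1
```

Request:
send_rows(
  steps=[
    {"dx":0.4,"dy":0.2,"dz":4,"yaw":0,"gripper":1},
    {"dx":0.4,"dy":0.2,"dz":8,"yaw":0,"gripper":1},
    {"dx":0.4,"dy":0.2,"dz":11,"yaw":0,"gripper":1},
    {"dx":0.4,"dy":0.2,"dz":11.8,"yaw":0,"gripper":1},
    {"dx":0.4,"dy":0.2,"dz":11.8,"yaw":0,"gripper":0.7},
  ],
  force=35,
)

```text
clock: 11.0
tcp_pos: [0.4596, 0.3928, 0.0648]
orientation: [-1.206, -2.901, 0.001]
contact_force: [0.0, 0.5, 0.2]
grip_width: 0.07
gripper_force: 0.0
```

Request:
send_rows(
  steps=[
    {"dx":0,"dy":0,"dz":0,"yaw":0,"gripper":0.5},
    {"dx":0,"dy":0,"dz":0,"yaw":0,"gripper":0.3},
    {"dx":0,"dy":0,"dz":0,"yaw":0,"gripper":0.3},
    {"dx":0,"dy":0,"dz":0,"yaw":0,"gripper":0.3},
  ],
)

```text
clock: 11.5
tcp_pos: [0.4602, 0.3934, 0.0662]
orientation: [1.206, 2.9, 0.003]
contact_force: [-2.0, -1.7, 6.9]
grip_width: 0.0533
gripper_force: 37.0
```

```bash
python3 -c "
from h import *
go(.458,.391,.25,45)"
```

```text
t 11.5 tcp [0.4602 0.3934 0.0662] az 44.9 tilt [ 0.     0.002 -1.   ] w 0.0533 F 37.0 [-2.  -1.7  6.9] j [-0.91  0.6   0.14  1.87 -0.12  0.68  0.08]
-> dx -0.02 dy -0.29 dz -18.38 yaw -0.1
```

Request:
send_rows(
  steps=[
    {"dx":0,"dy":0,"dz":-2,"yaw":0,"gripper":0.3},
    {"dx":0,"dy":0,"dz":-6,"yaw":0,"gripper":0.3},
    {"dx":-1,"dy":-1,"dz":-11,"yaw":0,"gripper":0.3},
    {"dx":-4,"dy":-4,"dz":-15,"yaw":0,"gripper":0.3},
    {"dx":-7.5,"dy":-7,"dz":-18,"yaw":0,"gripper":0.3},
  ],
)

```text
clock: 12.12
tcp_pos: [0.4632, 0.2902, 0.248]
orientation: [1.203, 2.901, 0.005]
contact_force: [1.0, 0.5, -1.6]
grip_width: 0.0532
gripper_force: 37.5
```

Request:
send_rows(
  steps=[
    {"dx":-4,"dy":-3.7,"dz":0,"yaw":0,"gripper":0.3},
    {"dx":-8,"dy":-7.4,"dz":0,"yaw":0,"gripper":0.3},
    {"dx":-12,"dy":-11.2,"dz":0,"yaw":0,"gripper":0.3},
    {"dx":-16,"dy":-15,"dz":0,"yaw":0,"gripper":0.3},
    {"dx":-20,"dy":-18.7,"dz":0,"yaw":0,"gripper":0.3},
  ],
)

```text
clock: 12.75
tcp_pos: [0.4714, 0.0151, 0.2461]
orientation: [1.205, 2.9, 0.003]
contact_force: [0.8, 0.1, -1.8]
grip_width: 0.0533
gripper_force: 37.5
```

```bash
python3 -c "
from h import *
go(.4828,-.2878,.25,45)"
```

```text
t 12.75 tcp [0.4714 0.0151 0.2461] az 44.9 tilt [-0.001  0.002 -1.   ] w 0.0533 F 37.5 [ 0.8  0.1 -1.8] j [-0.49  0.15  0.37  2.06 -0.07  0.94  0.69]
-> dx -22.27 dy -20.56 dz -0.42 yaw -0.1
```

Request:
send_rows(
  steps=[
    {"dx":-4.3,"dy":-4,"dz":0,"yaw":0,"gripper":0.3},
    {"dx":-8.6,"dy":-8,"dz":0,"yaw":0,"gripper":0.3},
    {"dx":-12.9,"dy":-12,"dz":0,"yaw":0,"gripper":0.3},
    {"dx":-16.5,"dy":-15.3,"dz":0,"yaw":0,"gripper":0.3},
    {"dx":-19,"dy":-17.6,"dz":0,"yaw":0,"gripper":0.3},
  ],
)

```text
clock: 13.38
tcp_pos: [0.4805, -0.2446, 0.2462]
orientation: [1.208, 2.898, 0.001]
contact_force: [0.5, -0.5, -1.3]
grip_width: 0.0537
gripper_force: 37.5
```

Request:
send_rows(
  steps=[
    {"dx":-1.5,"dy":-1.4,"dz":0,"yaw":0,"gripper":0.3},
    {"dx":-2.5,"dy":-2.3,"dz":0,"yaw":0,"gripper":0.3},
    {"dx":-2.8,"dy":-2.6,"dz":0,"yaw":0,"gripper":0.3},
    {"dx":-2.8,"dy":-2.6,"dz":0,"yaw":0,"gripper":0.3},
    {"dx":-2.8,"dy":-2.6,"dz":0,"yaw":0,"gripper":0.3},
  ],
)

```text
clock: 14.0
tcp_pos: [0.4824, -0.2791, 0.2448]
orientation: [-1.203, -2.902, -0.001]
contact_force: [0.2, 1.3, -1.5]
grip_width: 0.0532
gripper_force: 37.5
```

Run:
```python
from pot import *
from h import go
f,W=pot('wrist'); save(f,'w4'); c=f['color'].astype(int); ok=f['depth']>0
d=np.hypot(W[...,0]-.483,W[...,1]+.288)
m=ok&(d<.05)&(W[...,2]>.24); print('cup top',m.sum(),np.percentile(W[m][:,2],[50,95])); 
m=ok&(d<.05)&(abs(W[...,2]-.251)<.004); print(fit(W[m],.027,[.483,-.288]),m.sum())
go(.4828,-.2878,.25,45)
```

```text
wrist pot 3371 (array([ 0.4896, -0.2958]), np.float64(0.0026)) angles [524 500  23   2 272 933 558 559]
cup top 26318 [0.28749487 0.30974701]
(array([ 0.4808, -0.2786]), np.float64(0.0036)) 3600
t 14.05 tcp [ 0.4823 -0.2792  0.2447] az 44.9 tilt [ 0.001  0.    -1.   ] w 0.0533 F 37.5 [ 0.1  0.7 -1.2] j [-0.02  0.32  0.54  1.88 -0.2   0.99  1.39]
-> dx -0.64 dy -0.58 dz -0.53 yaw -0.1
```

View pics/w4.png

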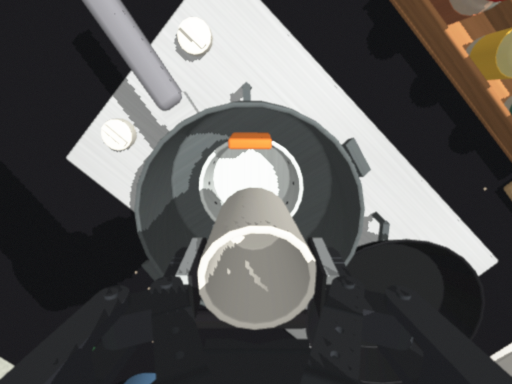

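The wrist view shows the cup upright in the jaws at (257,278), over the basket, with the fingers clear of the ears. I'll lower it.

Request:
send_rows(
  steps=[
    {"dx":-0.6,"dy":-0.6,"dz":0,"yaw":0,"gripper":0.3},
    {"dx":-0.6,"dy":-0.6,"dz":3,"yaw":0,"gripper":0.3},
    {"dx":-0.6,"dy":-0.6,"dz":7,"yaw":0,"gripper":0.3},
    {"dx":-0.6,"dy":-0.6,"dz":10.5,"yaw":0,"gripper":0.3},
    {"dx":-0.6,"dy":-0.6,"dz":12.2,"yaw":0,"gripper":0.3},
  ],
)

```text
clock: 14.68
tcp_pos: [0.4813, -0.2885, 0.1211]
orientation: [-1.205, -2.899, 0.0]
contact_force: [0.3, 0.3, -1.2]
grip_width: 0.0537
gripper_force: 37.5
```

Request:
send_rows(
  steps=[
    {"dx":0,"dy":0,"dz":0.2,"yaw":0,"gripper":0.3},
    {"dx":0,"dy":0,"dz":0.4,"yaw":0,"gripper":0.3},
    {"dx":0,"dy":0,"dz":0.5,"yaw":0,"gripper":0.3},
    {"dx":0,"dy":0,"dz":0.5,"yaw":0,"gripper":0.3},
  ],
)

```text
clock: 15.18
tcp_pos: [0.4826, -0.2888, 0.1185]
orientation: [1.205, 2.9, 0.0]
contact_force: [0.6, 1.0, -0.8]
grip_width: 0.0532
gripper_force: 37.5
```

Request:
send_rows(
  steps=[
    {"dx":0,"dy":0,"dz":0.15,"yaw":0,"gripper":0.3},
    {"dx":0,"dy":0,"dz":0.25,"yaw":0,"gripper":0.3},
    {"dx":0,"dy":0,"dz":0.25,"yaw":0,"gripper":0.3},
  ],
)

```text
clock: 15.55
tcp_pos: [0.4826, -0.289, 0.1162]
orientation: [1.205, 2.9, 0.0]
contact_force: [-1.7, 0.1, 7.2]
grip_width: 0.0532
gripper_force: 38.1
```

Request:
send_rows(
  steps=[
    {"dx":0,"dy":0,"dz":0,"yaw":0,"gripper":0.72},
    {"dx":0,"dy":0,"dz":0,"yaw":0,"gripper":0.8},
    {"dx":0,"dy":0,"dz":0,"yaw":0,"gripper":0.8},
    {"dx":0,"dy":0,"dz":0,"yaw":0,"gripper":0.8},
  ],
)

```text
clock: 16.05
tcp_pos: [0.4821, -0.2886, 0.1152]
orientation: [-1.205, -2.901, -0.0]
contact_force: [-0.5, -0.0, -0.3]
grip_width: 0.0685
gripper_force: 0.0
```

Request:
send_rows(
  steps=[
    {"dx":0,"dy":0,"dz":-1,"yaw":0,"gripper":0.8},
    {"dx":0,"dy":0,"dz":-4,"yaw":0,"gripper":0.8},
    {"dx":0,"dy":0,"dz":-8,"yaw":0,"gripper":0.8},
    {"dx":0,"dy":0,"dz":-12,"yaw":0,"gripper":0.8},
    {"dx":0,"dy":0,"dz":-14,"yaw":0,"gripper":0.8},
  ],
)

```text
clock: 16.68
tcp_pos: [0.4828, -0.2893, 0.2583]
orientation: [1.205, 2.897, 0.0]
contact_force: [-0.2, 1.2, -0.7]
grip_width: 0.0685
gripper_force: 0.0
```

Run:
```python
from pot import *
from h import go
for n in('wrist','top'):
    f,W=pot(n); save(f,n+'5'); c=f['color'].astype(int); ok=f['depth']>0
    d=np.hypot(W[...,0]-.483,W[...,1]+.288); g=c[...,0]-c[...,2]<50
    m=ok&(d<.04)&(abs(W[...,2]-.12)<.004)&g; print('cup',fit(W[m],.026,[.483,-.288]),m.sum(),W[m][:,2].mean())
    m=ok&(d<.06)&(d>.04)&(abs(W[...,2]-.088)<.003)&g; print('basket',fit(W[m],.05,[.483,-.288]),m.sum())
go(.4335,.192,.25,61)
```

```text
wrist pot 3706 (array([ 0.4891, -0.2954]), np.float64(0.0024)) angles [476 319 371 359 273 872 521 515]
cup (array([ 0.4791, -0.2905]), np.float64(0.0012)) 798 0.11918374426051563
basket (array([ 0.4809, -0.2879]), np.float64(0.0012)) 940
top pot 304 (array([ 0.4915, -0.2949]), np.float64(0.0023)) angles [36 17  0 52 37 77 41 44]
cup (array([ 0.482 , -0.2901]), np.float64(0.0014)) 95 0.11920861250480395
basket (array([ 0.4836, -0.2877]), np.float64(0.0013)) 108
t 16.77 tcp [ 0.4833 -0.2895  0.2583] az 44.9 tilt [-0.005  0.002 -1.   ] w 0.0683 F 0.0 [ 0.3 -1.3 -0.8] j [-0.01  0.32  0.55  1.86 -0.19  1.02  1.4 ]
-> dx 37.65 dy 30.43 dz 0.73 yaw -16.1
```

View pics/wrist5.png

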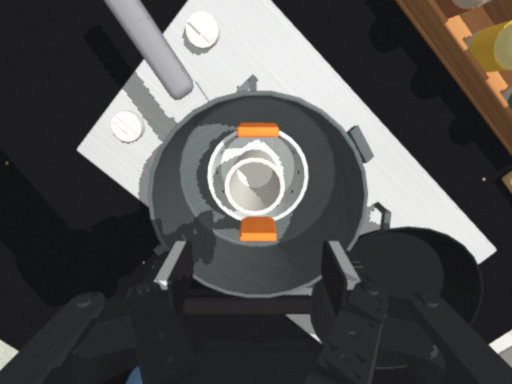

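The wrist view shows the cup standing upright inside the basket at (255,188), both free. Now to the lid.

Request:
send_rows(
  steps=[
    {"dx":4,"dy":3.2,"dz":0,"yaw":-3,"gripper":1},
    {"dx":8.5,"dy":6.8,"dz":0,"yaw":-6,"gripper":1},
    {"dx":13,"dy":10.5,"dz":0,"yaw":-9,"gripper":1},
    {"dx":17.5,"dy":14.2,"dz":0,"yaw":-12,"gripper":1},
    {"dx":22,"dy":17.8,"dz":0,"yaw":-16,"gripper":1},
  ],
)

```text
clock: 17.4
tcp_pos: [0.4522, -0.0053, 0.2548]
orientation: [-0.787, -3.041, 0.0]
contact_force: [1.0, 0.8, -0.5]
grip_width: 0.0856
gripper_force: 0.0
```

Run:
```python
from pot import *
from h import go
go(.4335,.192,.25,61)
```

```text
t 17.4 tcp [ 0.4522 -0.0053  0.2548] az 61.0 tilt [ 0. -0. -1.] w 0.0856 F 0.0 [ 1.   0.8 -0.5] j [-0.45  0.1   0.35  2.09 -0.04  0.96  0.99]
-> dx 11.20 dy 16.35 dz 0.48 yaw -0.0
```

Request:
send_rows(
  steps=[
    {"dx":3.3,"dy":4.8,"dz":0,"yaw":0,"gripper":1},
    {"dx":6.6,"dy":9.6,"dz":0,"yaw":0,"gripper":1},
    {"dx":9,"dy":13.2,"dz":0,"yaw":0,"gripper":1},
    {"dx":11.2,"dy":16.3,"dz":0,"yaw":0,"gripper":1},
    {"dx":11.2,"dy":16.3,"dz":0,"yaw":0,"gripper":1},
  ],
)

```text
clock: 18.02
tcp_pos: [0.4335, 0.1927, 0.2546]
orientation: [-0.781, -3.042, 0.0]
contact_force: [0.1, -1.0, -0.1]
grip_width: 0.0854
gripper_force: 0.0
```

Run:
```python
from pot import *
from h import go
f=grab('wrist'); W=world(f); save(f,'w6'); c=f['color'].astype(int); ok=f['depth']>0
d=np.hypot(W[...,0]-.4335,W[...,1]-.192)
m=ok&(d<.06)&(abs(W[...,2]-.063)<.004); print('bar',m.sum(),rect(W[m]),W[m].mean(0))
m=(ok&(d<.11)&(W[...,2]>.001)&(W[...,2]<.02)&(c.min(-1)>100)).astype(np.uint8)
h=cv2.convexHull(np.argwhere(m)[:,::-1])[:,0]; h=h[(h[:,1]<370)]; P=W[h[:,1],h[:,0]]; print('lid',len(P),fit(P,.0955,[.4335,.192]),np.degrees(np.arctan2(P[:,1]-.192,P[:,0]-.4335)).round())
go(.4335,.192,.062,61)
```

```text
bar 1019 (array([431.3, 192.3]), array([15.9, 78.8]), 60.8, 'pca deg', np.float64(150.7)) [0.42999497 0.1927625  0.06287981]
lid 42 (array([0.4321, 0.192 ]), np.float64(0.0013)) [  55.   46.   33.   21.   16.    7.   -8.  -17.  -34.  -45.  -56.  -59.
  -66.  -69.  -78.  -83.  -87.  -92. -105. -108. -111. -119. -123. -134.
 -145. -148. -156. -159. -169. -170.  169.  149.  143.  138.  129.  125.
  115.  108.  100.   89.   78.   75.]
t 18.07 tcp [0.4339 0.1906 0.2545] az 61.0 tilt [ 0.001 -0.001 -1.   ] w 0.0855 F 0.0 [-0.8 -1.2  0.4] j [-0.71  0.14  0.19  2.03 -0.03  0.97  0.55]
-> dx 0.09 dy 0.13 dz 19.25 yaw 0.0
```

View pics/w6.png

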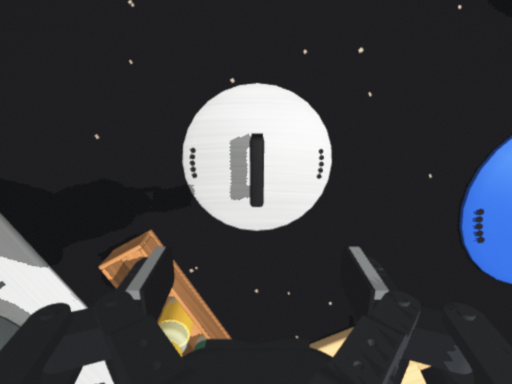

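The wrist view shows the bare-steel lid with its black bar at (257,170), centred between the jaws and parallel to the pads. I'll descend and grip.

Request:
send_rows(
  steps=[
    {"dx":0,"dy":0,"dz":5,"yaw":0,"gripper":1},
    {"dx":0,"dy":0,"dz":10.5,"yaw":0,"gripper":1},
    {"dx":0,"dy":0,"dz":15.5,"yaw":0,"gripper":1},
    {"dx":0,"dy":0,"dz":18.5,"yaw":0,"gripper":1},
    {"dx":0,"dy":0,"dz":19.2,"yaw":0,"gripper":0.6},
  ],
  force=70,
)

```text
clock: 18.7
tcp_pos: [0.4335, 0.1876, 0.0615]
orientation: [-0.792, -3.037, 0.006]
contact_force: [-0.8, 0.6, 0.3]
grip_width: 0.0698
gripper_force: 0.0
```

Request:
send_rows(
  steps=[
    {"dx":0,"dy":0,"dz":0,"yaw":0,"gripper":0.3},
    {"dx":0,"dy":0,"dz":0,"yaw":0,"gripper":0},
    {"dx":0,"dy":0,"dz":0,"yaw":0,"gripper":0},
    {"dx":0,"dy":0,"dz":0,"yaw":0,"gripper":0},
    {"dx":0,"dy":0,"dz":0,"yaw":0,"gripper":0},
  ],
)

```text
clock: 19.32
tcp_pos: [0.4355, 0.1903, 0.0647]
orientation: [0.79, 3.039, 0.003]
contact_force: [-0.8, 0.0, 7.4]
grip_width: 0.0146
gripper_force: 68.8
```

Run:
```python
from h import go
go(.491,-.2953,.28,77)
```

```text
t 19.32 tcp [0.4355 0.1903 0.0647] az 60.9 tilt [-0.001  0.002 -1.   ] w 0.0146 F 68.8 [-0.8  0.   7.4] j [-0.66  0.45  0.14  2.18 -0.12  0.52  0.64]
-> dx -28.52 dy -39.66 dz -21.59 yaw -16.1
```

Request:
send_rows(
  steps=[
    {"dx":0,"dy":0,"dz":-2,"yaw":0,"gripper":0},
    {"dx":0,"dy":0,"dz":-6,"yaw":0,"gripper":0},
    {"dx":0,"dy":0,"dz":-11,"yaw":0,"gripper":0},
    {"dx":0,"dy":0,"dz":-16,"yaw":0,"gripper":0},
    {"dx":0,"dy":0,"dz":-21,"yaw":0,"gripper":0},
  ],
)

```text
clock: 19.95
tcp_pos: [0.4339, 0.1894, 0.2753]
orientation: [0.79, 3.041, 0.001]
contact_force: [0.8, 0.5, -3.2]
grip_width: 0.0153
gripper_force: 69.1
```

Request:
send_rows(
  steps=[
    {"dx":-2.5,"dy":-3.5,"dz":0,"yaw":-3,"gripper":0},
    {"dx":-5.5,"dy":-7.6,"dz":0,"yaw":-6,"gripper":0},
    {"dx":-8.5,"dy":-11.8,"dz":0,"yaw":-9,"gripper":0},
    {"dx":-11.5,"dy":-16,"dz":0,"yaw":-12,"gripper":0},
    {"dx":-14.5,"dy":-20,"dz":0,"yaw":-16,"gripper":0},
  ],
)

```text
clock: 20.58
tcp_pos: [0.4632, -0.0572, 0.2736]
orientation: [0.356, 3.121, 0.001]
contact_force: [1.1, 1.1, -3.1]
grip_width: 0.0145
gripper_force: 69.1
```

Run:
```python
from h import go
go(.491,-.2953,.27,77)
```

```text
t 20.57 tcp [ 0.4632 -0.0572  0.2736] az 77.0 tilt [-0.     0.001 -1.   ] w 0.0145 F 69.1 [ 1.1  1.1 -3.1] j [-0.39  0.11  0.41  2.04 -0.05  1.01  1.39]
-> dx -8.06 dy -22.58 dz 0.35 yaw -0.0
```

Request:
send_rows(
  steps=[
    {"dx":-1.6,"dy":-4.5,"dz":0,"yaw":0,"gripper":0},
    {"dx":-3.3,"dy":-9,"dz":0,"yaw":0,"gripper":0},
    {"dx":-5,"dy":-13.5,"dz":0,"yaw":0,"gripper":0},
    {"dx":-6.4,"dy":-18,"dz":0,"yaw":0,"gripper":0},
    {"dx":-7.5,"dy":-21,"dz":0,"yaw":0,"gripper":0},
  ],
)

```text
clock: 21.2
tcp_pos: [0.4883, -0.2793, 0.2735]
orientation: [-0.362, -3.121, 0.0]
contact_force: [-0.1, -0.0, -3.9]
grip_width: 0.0149
gripper_force: 69.1
```

Request:
send_rows(
  steps=[
    {"dx":-0.4,"dy":-1,"dz":0,"yaw":0,"gripper":0},
    {"dx":-0.6,"dy":-1.6,"dz":0,"yaw":0,"gripper":0},
    {"dx":-0.6,"dy":-1.6,"dz":0,"yaw":0,"gripper":0},
    {"dx":-0.6,"dy":-1.6,"dz":0,"yaw":0,"gripper":0},
  ],
)

```text
clock: 21.7
tcp_pos: [0.4916, -0.2927, 0.2732]
orientation: [-0.357, -3.121, -0.001]
contact_force: [0.6, 0.0, -2.9]
grip_width: 0.0146
gripper_force: 69.1
```

```bash
cat > lid.py <<'E'
from pot import *
from h import go
s=status.get_obs(); z=s['tcp_pos'][2]-.0647; x,y,_=s['tcp_pos']
for n in('top','side','wrist'):
    f=grab(n); W=world(f); ok=f['depth']>0
    m=(ok&(np.hypot(W[...,0]-x,W[...,1]-y)<.108)&(abs(W[...,2]-z-.008)<.012)).astype(np.uint8)
    k,l,st,_=cv2.connectedComponentsWithStats(m); q=1+st[1:,4].argmax()
    h=cv2.convexHull(np.argwhere(l==q)[:,::-1])[:,0]; P=W[h[:,1],h[:,0]]; P=P[abs(np.hypot(*(P[:,:2]-P[:,:2].mean(0)).T)-.095)<.02]
    A=W[l==q]; e=A[np.hypot(*(A[:,:2]-[x,y]).T)>.07]; pl=np.linalg.lstsq(np.c_[e[:,:2]-[x,y],np.ones(len(e))],e[:,2],rcond=None)[0]
    a=np.degrees(np.arctan2(P[:,1]-y,P[:,0]-x)); print(n,'lid',len(P),fit(P,.0955,[x,y]),np.histogram(a,8,(-180,180))[0],'slope,z at outer ring',pl.round(3), 'minz',np.percentile(e[:,2],5).round(4))
go(.491,-.2953,.222,77)
E
python3 lid.py
```

```text
top lid 26 (array([ 0.4899, -0.2915]), np.float64(0.0051)) [4 2 0 5 5 3 2 5] slope,z at outer ring [-0.003 -0.006  0.215] minz 0.2097
side lid 34 (array([ 0.4887, -0.2919]), np.float64(0.0009)) [6 4 4 5 0 4 6 5] slope,z at outer ring [0.003 0.006 0.216] minz 0.2116
wrist lid 26 (array([ 0.4873, -0.2926]), np.float64(0.0003)) [ 3 10  0  0  0  7  6  0] slope,z at outer ring [ 0.004 -0.003  0.216] minz 0.2125
t 21.85 tcp [ 0.4916 -0.2932  0.2733] az 76.9 tilt [ 0.  0. -1.] w 0.0147 F 69.1 [-0.9 -0.2 -3.6] j [-0.01  0.32  0.56  1.82 -0.19  1.06  1.96]
-> dx 0.01 dy -0.22 dz 5.13 yaw -0.1
```

The lid is level and needs +2 mm in x and -3 mm in y. I'll lower it to 15 mm above the rim.

Request:
send_rows(
  steps=[
    {"dx":-0.2,"dy":-0.2,"dz":1,"yaw":0,"gripper":0},
    {"dx":-0.3,"dy":-0.3,"dz":2.5,"yaw":0,"gripper":0},
    {"dx":-0.3,"dy":-0.3,"dz":3.8,"yaw":0,"gripper":0},
    {"dx":-0.3,"dy":-0.3,"dz":4.6,"yaw":0,"gripper":0},
    {"dx":-0.3,"dy":-0.3,"dz":5,"yaw":0,"gripper":0},
  ],
)

```text
clock: 22.48
tcp_pos: [0.4934, -0.2975, 0.2225]
orientation: [-0.359, -3.12, -0.0]
contact_force: [-0.4, 0.3, -3.4]
grip_width: 0.0145
gripper_force: 69.1
```

Request:
send_rows(
  steps=[
    {"dx":0,"dy":0,"dz":0,"yaw":0,"gripper":0},
    {"dx":0,"dy":0,"dz":0,"yaw":0,"gripper":0},
    {"dx":0,"dy":0,"dz":0,"yaw":0,"gripper":0},
  ],
)

```text
clock: 22.85
tcp_pos: [0.4939, -0.2977, 0.2237]
orientation: [0.359, 3.12, -0.0]
contact_force: [0.4, 0.0, -2.6]
grip_width: 0.0148
gripper_force: 69.1
```

```bash
python3 lid.py
python3 - <<'E'
from m import *
f=dict(np.load('top.npz')); W=world(f); v,u=np.indices(W.shape[:2])
b=(u>=395)&(u<=425)&(v>=240)&(v<=295); m=rng(b,.11,.145,W); print('pothandle',rect(W[m]))
f=dict(np.load('side.npz')); save(f,'s7')
E
```

```text
top lid 29 (array([ 0.4925, -0.2967]), np.float64(0.0077)) [4 2 0 6 3 4 5 5] slope,z at outer ring [-0.003 -0.007  0.166] minz 0.1602
side lid 29 (array([ 0.4905, -0.2968]), np.float64(0.0009)) [5 4 3 4 0 4 4 5] slope,z at outer ring [0.002 0.004 0.166] minz 0.1619
wrist lid 22 (array([ 0.4893, -0.2973]), np.float64(0.0003)) [3 8 0 0 0 7 4 0] slope,z at outer ring [ 0.004 -0.003  0.167] minz 0.1628
t 23.0 tcp [ 0.4938 -0.2977  0.2235] az 76.9 tilt [-0. -0. -1.] w 0.0148 F 69.1 [ 0.3 -0.3 -4.1] j [ 0.02  0.38  0.54  1.86 -0.23  0.96  2.  ]
-> dx 0.33 dy 0.17 dz 0.15 yaw -0.1
pothandle (array([ 319.2, -257. ]), array([ 23.9, 130.4]), 77.5, 'pca deg', np.float64(167.1))
```

View pics/s7.png

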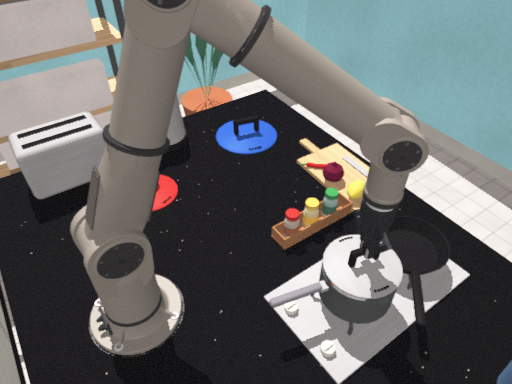

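The side view shows the lid level over the pot at (362,268), its strap in line with the long handle. It is within about 2 mm of centre and roughly 16 mm above the rim, so I'm handing in.

```bash
python3 -c "
from bench import workorder
print(workorder.hand_in())"
```

```text
the job is handed in; nothing more can be done
None
```

I handed the job in at about 23 s of the 72 s allowed: basket and cup are in the saucepan, and the lid is held level, centred within about 2 mm, roughly 16 mm above the rim and in line with the handle; no verdict came back.

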